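# Refit the hairpin clip on a bed-base pivot pin

## Robot

A 7-joint arm with a two-finger parallel gripper is mounted at the origin on the work surface. World frame = base frame: x ahead of the robot, y to its left, z up, the work surface at z = 0. Lengths are in m, angles in rad, forces in N, time in s.
With the tool pointing down it reaches from about 0.425 to 0.95 m from the base axis. Payload 4.7 kg.
Tool frame: the origin (TCP) lies between the finger pads; the fingertips stand 14 mm ahead of it and the grasp point (between the pads) lies 5 mm behind it; x points along the fingers, y is the direction in which the jaws open and shut, and the axes are right-handed (so a half turn about x gives the same grasp; the last joint's range is limited). The gripper opens to 87 mm and grips with 3 to 60 N. Pads are 19 mm wide; open, the fingers measure 117 mm over their backs; the gripper's body (75 mm by 190 mm) begins 51 mm behind the grasp point.
Start: joints at [1.249, 0.469, -0.049, 1.532, 0.024, 1.141, -0.082], TCP at [0.195, -0.646, 0.237] pointing down, gripper open.
Joint ranges: [-2.59, 2.59], [-0.33, 1.99], [-1.39, 1.29], [0.1, 2.45], [-1.04, 4.18], [0.21, 1.99], [-2.66, 2.66]. Speed limits (rad/s): [2.57, 2.57, 3.14, 3.14, 3.14, 3.14, 3.14].

## Interface

Orientations are given as a unit quaternion [x, y, z, w].
In Python, from station import arm gives the robot as it stands.
- The arm moves only by the tool step_arm, never from a script. Its argument "motion" is a list that holds one entry, the list of rows, each a list of 7 numbers: the turn, a rotation vector about the tool's x, y, z in rad, then the shift along the tool's x, y, z in m, then the opening, from -1 (shut) to 1 (fully open). A call has 1 to 20 rows; each row is the pose to reach, as a shift and turn from the pose measured when the call began, along the tool's axes at that moment; what a row does not reach only later rows make up. A row lasts 1/12 s, in which the tool goes at most 41.7 mm and 7.16 degrees, less where a joint would pass 70% of its speed; a pose out of reach is approached as far as the arm can. A call with a gripper value outside its range is refused whole. The fingers move at their own pace and stop on an object; "grip_force" is the grip in N (left out, the last holds). Time passes only in rows, so rows that repeat a pose let the fingers close. It gives the time, the measured TCP pose, the force and the opening at its end, in the units of the state.
- arm.read_state(): the state, without advancing time (a new reading comes with each control period).
- arm.camera(name): name is "scene" or "top"; returns (picture, depth): 400x640x3 uint8, red, green, blue; 400x640 float32, m along the optical axis (not along the pixel's ray), 0 where there is no reading.
- arm.camera_params(name): a dict with "camera_matrix" (3x3 intrinsics, pixels), "rvec" (rotation vector, rad) and "tvec" (3), from world to camera coordinates, as OpenCV has them. Camera axes: x right, y down, z forward; pixel columns grow to the right and rows downward; lengths in m; the calibration is good to about 2 mm. A picture is of the moment at which its call begins. camera_params takes no time and is no camera call.
- arm.job_done(): hands the job in, once; it reports no verdict.
Trained networks look in the newest picture that a camera, given by its name, has taken for a name from the list of things; names that differ only in an ending like _2 or _b are one class to them, and where a whole thing is asked for, a point or a joint stands for the part that bears it (a point fixed in the world has none). Each returns a list of dicts, best first, with "conf" (0 to 1); they miss things now and then, are a little off and sometimes report something else, mostly with a low value. They report only what shows in the picture. A call takes as long as a camera call.
- arm.spot_in(camera, target): "xy" ([column, row] in pixels, amid what is visible of it).
The state is a dict: "clock": time; "joint_pos": joint angles; "joint_vel": joint speeds; "effort": joint torques, N m; "position": TCP position; "ee_rot": TCP orientation; "wrist_force": force on the tool from outside, world axes, zero at the start; "moment": the same for the moment, N m; "width": opening from 0.0 (shut) to 1.0 (fully open).
Only numpy, scipy, OpenCV 4.12 (cv2) and the standard library are available. Lean on these libraries where they do the work, as an engineer would, in place of code of your own. Each camera call takes 0.05 s, during which the arm holds its last target. There are 200 camera calls.

## Task

Secure the lift arm of the bed base on its pivot pin again: drop the big white spacer over the pin, down flat on the arm's eye, then push the larger hairpin clip sideways onto the pin, its straight leg through the pin's cross hole, until the sprung leg snaps round the shank and the clip sits home, and let go. Feel for the hole with gentle hand force, ram nothing, and leave the small clip, the small bush, the spanner, the remote and the tumbler where they lie.

Things in the scene. Friction and masses are not known exactly. Their poses are not given: they have to be found in the camera images.
- rail: wooden side rail of a slatted bed base, 520 x 64 x 25 mm, lying flat, fixed. Origin on the table under the steel pivot pin; x along the rail, y across, z up. Pin 18 mm thick, top 72 mm up, tapered over the last 4.5 mm; it stands in the lift arm's round eye (40 mm across, top 40 mm up). The arm's flat bar (top 38 mm up) leaves towards +x, -y and ends 222 mm out in a 25 mm tube 64 mm high
- hole (a point): centre of the pin's cross hole, on the pin's axis 56.5 mm above the table. The level hole, 6.2 mm wide, goes right through the shank. The pin, tight in its bush, has been left turned, so the hole runs up to 1 rad (57 degrees) to either side of the rail's x: this point's orientation does NOT show it, look or feel for the mouth
- pin_foot (a point): point on the pin's axis at the top of the arm's eye, 40 mm above the table: where the underside of the spacer must come to lie
- spacer: big white nylon spacer ring, 36 mm across, 10 mm high, bore 20.5 mm, lying flat. Origin at the centre of its underside, z along its axis
- clip: the larger hairpin clip (R-clip), 4 mm steel wire, 94 x 22 mm, lying flat. Origin: the point of the straight leg that lies in the pin's axis when the clip is home, on the wire's centre line, 2 mm above the underside. x along the straight leg to its round tip at +38 mm, y from the straight leg to the sprung leg, z up. It may enter from either end of the hole, the sprung leg on either side of the pin
- clip_eye (a point): centre of the clip's coiled eye, the part to grip: 42 mm behind the clip's origin (x = -42, y = +9, z = +2 mm in its frame). The eye is 30 mm long, 22 mm wide across its flat flanks (y) and 8 mm high, its underside level with the legs'
- clip_tip (a point): end of the clip's straight leg (x = +38 mm in the clip's frame)
- clip_leg (a joint): opening angle of the sprung leg: 0 closed, free or home; 0.1 rad as the throat passes the shank. The leg lies level with the straight one, on its +y side: an arch at clip x = 0 that fits the shank, a throat at x = +10 mm (wire 6.6 mm from the straight leg, centre to centre), then a flare out to x = +24 mm. Getting the throat over takes a push of 4 to 12 N, then it snaps in and meets a firm stop
- small_clip: a smaller hairpin clip of 3 mm wire, 60 mm long, to be left alone. Origin on its straight leg
- small_bush: a small white bush, 25 mm across, 14 mm high, bore 11 mm, to be left alone. Origin at the centre of its underside
- spanner: steel spanner, 180 mm long, to be left alone. Origin at its middle
- remote: black remote control, 165 x 45 x 18 mm, to be left alone. Origin at the centre of its underside
- tumbler: glass tumbler, 72 mm across, 100 mm high, to be left alone. Origin at the centre of its underside

How it is judged:
On the way, in this order (a step that is already met when the one before it is completed fails the run):
1. the big spacer lies flat on the arm's eye, round the pin (horizontal distance between spacer and pin_foot below 0.004 m and z of spacer in the frame of rail below 0.042 m and angle between the z axis of spacer and the z axis of rail, either way round below 0.06 rad), for 0.2 s.
2. the clip has snapped home on the pin (distance between clip and hole below 0.004 m and value of joint clip_leg below 0.06 rad), for 0.2 s.
At the end, for the whole second after the job is handed in: Spacer flat on the arm's eye, within 4 mm of the pin's axis and 2 mm of its seat; clip's origin within 4 mm of the hole's centre and its sprung leg closed (under 0.06 rad), so that the straight leg is through the hole and the arch round the shank; both at rest and released (all of step 1 and all of step 2 and linear speed of each of clip, spacer below 0.02 m/s); the robot touches nothing.
It fails at once if the clip is forced against the pin or rail with more than 35 N (contact force between clip and rail above 35 N).
It fails at once if the spacer is pressed on the pin or rail with more than 40 N (contact force between spacer and rail above 40 N).
It fails at once if the robot presses on the rail with more than 40 N (contact force between the arm and rail above 40 N).
It fails at once if a bystander is moved more than 30 mm (distance of any of small_clip, small_bush, spanner, remote, tumbler from where it was at the start of the episode above 0.03 m).
It also fails if it takes over 72 s, if anything falls off the work surface, if the arm or the gripper's body presses on something with over 40 N, if the wrist force passes 120 N, or if a joint passes its speed limit or range.

## Working session

There is one attempt and no reset: what is moved stays moved. The work goes in short steps, Python scripts to look and compute and a tool call to move; the robot and the scene stay as the last step left them, time stands still between calls to the robot, and variables do not carry over. Pictures are saved under pics/ and viewed, about 8 in all and at most 12, crops included, and the job is handed in when it is done.

Besides the shell and the picture viewer there is one more tool, called after ">>>" as name(argument=value, ...) on one line, values as JSON. step_arm: Moves the arm, as the interface text tells. Its arguments: {"type":"object","properties":{"motion":{"type":"array","items":{"type":"array","items":{"type":"array","items":{"type":"number"}}}},"grip_force":{"type":"number"}},"required":["motion"]}

```bash
mkdir -p pics; ls
cat > h.py <<'E'
import numpy as np, cv2
from scipy.spatial.transform import Rotation as R
from station import arm
np.set_printoptions(precision=4,suppress=True)
def cam(n):
    p=arm.camera_params(n); return np.array(p["camera_matrix"]),cv2.Rodrigues(np.array(p["rvec"],float))[0],np.array(p["tvec"],float).ravel()
def world(n,uv,depth=None,z=None):
    K,Rm,t=cam(n); uv=np.atleast_2d(uv).astype(float)
    r=np.c_[uv,np.ones(len(uv))]@np.linalg.inv(K).T
    if depth is not None: return (r*np.asarray(depth)[:,None]-t)@Rm
    c=-Rm.T@t; d=r@Rm; return c+d*((z-c[2])/d[:,2])[:,None]
def proj(n,P):
    K,Rm,t=cam(n); q=(np.atleast_2d(P)@Rm.T+t)@K.T; return q[:,:2]/q[:,2:]
def snap(n,f):
    im,d=arm.camera(n); np.savez(f'{f}.npz',im=im,d=d); cv2.imwrite(f'pics/{f}.png',im[:,:,::-1]); return im,d
E
python3 - <<'E'
from h import *
s=arm.read_state(); print({k:np.round(v,4) for k,v in s.items()})
for n in("top","scene"):
    im,d=snap(n,n+"0"); K,Rm,t=cam(n); print(n,K[0,0],-Rm.T@t,Rm[2])
    for o in("rail","spacer","clip","clip_eye","clip_tip","small_clip","small_bush","spanner","remote","tumbler"):
        print(o,[(np.round(q["xy"]),round(q["conf"],2)) for q in arm.spot_in(n,o)[:2]])
E
```

```text
pics
{'clock': np.float64(0.0), 'joint_pos': array([ 1.2491,  0.4694, -0.0486,  1.5337,  0.0241,  1.141 , -0.0823]), 'joint_vel': array([ 0.0006,  0.0001,  0.0016, -0.0005,  0.0007,  0.0007,  0.    ]), 'effort': array([  0.0008, -50.7968,  -0.0804, -23.6151,  -0.0613,   0.0379,
         0.0002]), 'position': array([ 0.1946, -0.6457,  0.2355]), 'ee_rot': array([-0.6994, -0.1038,  0.6997, -0.1025]), 'wrist_force': array([ 0.8912, -0.4676,  0.3607]), 'moment': array([0.0199, 0.0625, 0.0205]), 'width': np.float64(0.9986)}
top 461.8581244022771 [0.2998 0.1681 1.272 ] [ 0.2065 -0.0136 -0.9784]
rail [(array([441., 186.]), 0.91), (array([212., 180.]), 0.72)]
spacer [(array([323., 229.]), 0.61)]
clip [(array([279., 194.]), 0.4)]
clip_eye [(array([278., 191.]), 0.45)]
clip_tip []
small_clip []
small_bush []
spanner [(array([293., 145.]), 0.75)]
remote [(array([208., 261.]), 0.96)]
tumbler []
scene 367.55851483863944 [0.8212 0.5927 0.6422] [-0.3193 -0.5753 -0.753 ]
rail [(array([253., 128.]), 0.97)]
spacer [(array([363., 190.]), 0.44)]
clip [(array([277., 279.]), 0.62), (array([345., 266.]), 0.5)]
clip_eye [(array([345., 263.]), 0.64)]
clip_tip [(array([349., 255.]), 0.65)]
small_clip [(array([253., 131.]), 0.65), (array([402., 239.]), 0.4)]
small_bush [(array([298., 224.]), 0.42)]
spanner [(array([276., 275.]), 0.92), (array([347., 262.]), 0.64)]
remote [(array([490., 301.]), 0.78), (array([249., 128.]), 0.57)]
tumbler [(array([392., 323.]), 0.69)]
```

Run:
```python
from h import *
a=cv2.imread('pics/top0.png')[60:340,160:560]; cv2.imwrite('pics/top0c.png',cv2.resize(a,None,fx=2,fy=2,interpolation=cv2.INTER_CUBIC))
b=cv2.imread('pics/scene0.png')[80:380,180:560]; cv2.imwrite('pics/scene0c.png',cv2.resize(b,None,fx=2,fy=2,interpolation=cv2.INTER_CUBIC))
```

```text
(no output)
```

View pics/top0c.png

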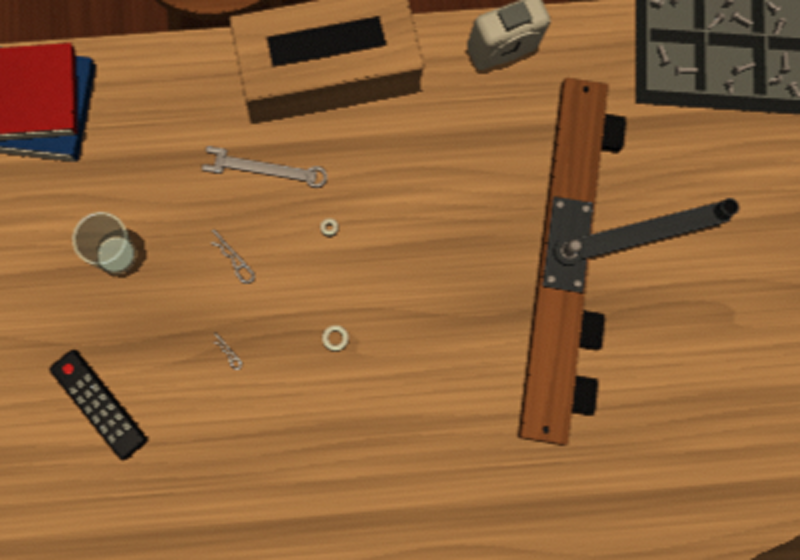

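View pics/scene0c.png

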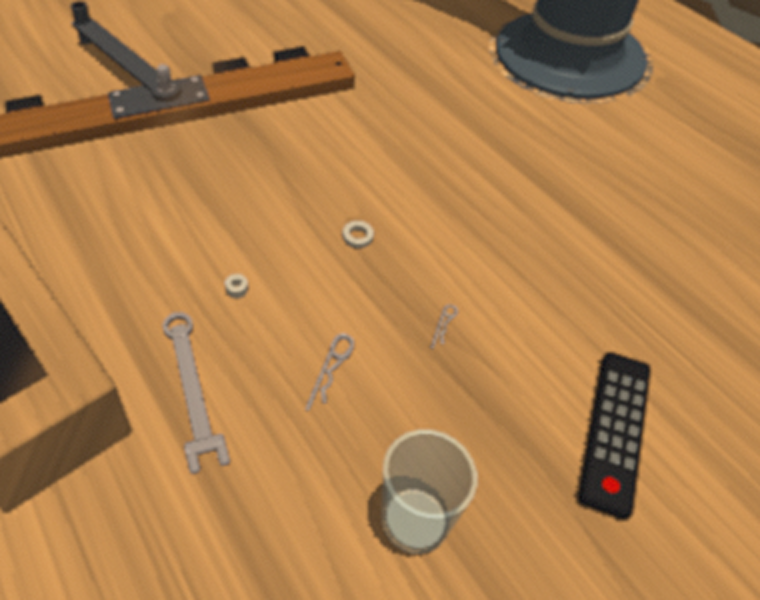

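The top crop shows the spacer at (335,338), the large clip with its eye at (247,272) and tip at (214,232), and the pin top at (573,244). In the scene crop the spacer is at (358,234), the clip eye at (342,347) with its tip at (309,408), and the pin top at (163,68).

Run:
```python
from h import *
D={n:np.load(n+"0.npz") for n in("top","scene")}
def seg(n,box,thr=60):
    im=D[n]["im"]; x0,y0,x1,y1=box; c=im[y0:y1,x0:x1].astype(int)
    s=cv2.cvtColor(im,cv2.COLOR_RGB2HSV)[y0:y1,x0:x1,1]
    m=s<thr; v,u=np.nonzero(m); return np.c_[u+x0,v+y0].astype(float)
for n,bs,bc in(("top",(315,217,341,242),(262,170,292,205)),("scene",(348,186,370,206),(330,243,362,288))):
    p=seg(n,bs,90); 
    (cx,cy),r=cv2.minEnclosingCircle(p.astype(np.float32)); print(n,"spacer",len(p),p.mean(0),(cx,cy),r,world(n,[(p.min(0)+p.max(0))/2],z=.005))
    p=seg(n,bc,90); w=world(n,p,z=.003); m=w.mean(0); U,S,V=np.linalg.svd(w-m); a=(w-m)@V[0]; b=(w-m)@V[1]
    print(n,"clip",len(p),m,"ax",V[0],np.degrees(np.arctan2(V[0][1],V[0][0])),"ext",a.min(),a.max(),b.min(),b.max(), "ends",m+a.min()*V[0],m+a.max()*V[0])
    np.save(n+"clip.npy",w)
for n,u in(("top",(446.5,182)),("scene",(180+163/2,80+68/2))): print(n,"pin",world(n,[u],z=.072))
n="top"
for u in((453,104.5),(432.5,274.5)): print("bolt",world(n,[u],z=.025))
d=D["top"]["d"]; v,u=np.mgrid[174:192,436:456]; w=world("top",np.c_[u.ravel(),v.ravel()],d[v,u].ravel()); k=w[:,2]>.055; print("pin pts",k.sum(),w[k])
v,u=np.mgrid[216:244,312:342]; w=world("top",np.c_[u.ravel(),v.ravel()],d[v,u].ravel()); k=w[:,2]>.006; print("spacer pts",k.sum(),(w[k].max(0)+w[k].min(0))/2,np.ptp(w[k],0),w[k].mean(0))
def crop(n,x,y,w,h,f): return cv2.resize(D[n]["im"][y:y+h,x:x+w,::-1],None,fx=f,fy=f,interpolation=cv2.INTER_CUBIC)
A=crop("top",260,168,35,40,10);B=crop("scene",325,240,40,50,8);C=crop("scene",235,95,50,50,8)
H=np.zeros((400,1150,3),np.uint8)
x=0
for q in(A,B,C): H[:q.shape[0],x:x+q.shape[1]]=q; x+=q.shape[1]+5
cv2.imwrite("pics/z0.png",cv2.resize(H,(800,int(800/1150*400))))
```

```text
top spacer 79 [327.4051 228.6203] (327.2037048339844, 228.61111450195312) 6.269375324249268 [[0.4699 0.1386 0.005 ]]
top clip 72 [0.5895 0.2688 0.003 ] ax [-0.8417 -0.54   -0.    ] -147.3170675718075 ext -0.0532542381750189 0.03584672096022532 -0.011137391410607815 0.009639504822393728 ends [0.6343 0.2976 0.003 ] [0.5593 0.2495 0.003 ]
scene spacer 130 [358.5231 196.7538] (358.5137023925781, 196.1027374267578) 7.56718111038208 [[0.4702 0.1395 0.005 ]]
scene clip 183 [0.5916 0.2716 0.003 ] ax [0.8341 0.5516 0.    ] 33.476992299529115 ext -0.0419384743445245 0.05340016164549966 -0.010101373333199227 0.010517012220770111 ends [0.5566 0.2485 0.003 ] [0.6362 0.301  0.003 ]
top pin [[ 0.5608 -0.1878  0.072 ]]
scene pin [[ 0.5602 -0.1851  0.072 ]]
bolt [[ 0.797  -0.2509  0.025 ]]
bolt [[ 0.3228 -0.1309  0.025 ]]
pin pts 43 [[ 0.5671 -0.1852  0.0698]
 [ 0.5664 -0.1872  0.072 ]
 [ 0.5663 -0.19    0.0716]
 [ 0.5659 -0.1925  0.0721]
 [ 0.5646 -0.1823  0.0695]
 [ 0.5636 -0.1839  0.0729]
 [ 0.5638 -0.187   0.0714]
 [ 0.5623 -0.188   0.077 ]
 [ 0.5634 -0.1924  0.0712]
 [ 0.5629 -0.1947  0.0726]
 [
[... 272 characters left out ...]
.559  -0.1843  0.0693]
 [ 0.558  -0.1858  0.073 ]
 [ 0.558  -0.1887  0.0722]
 [ 0.5573 -0.1908  0.074 ]
 [ 0.5563 -0.1923  0.078 ]
 [ 0.5581 -0.1805  0.0625]
 [ 0.5577 -0.1829  0.0634]
 [ 0.5556 -0.1829  0.0726]
 [ 0.5551 -0.1853  0.0737]
 [ 0.5551 -0.1881  0.073 ]
 [ 0.5545 -0.1902  0.0749]
 [ 0.5557 -0.1949  0.0682]
 [ 0.5561 -0.1811  0.0591]
 [ 0.5552 -0.1829  0.0622]
 [ 0.5533 -0.1833  0.0702]
 [ 0.5537 -0.1866  0.0677]
 [ 0.5524 -0.1878  0.0727]
 [ 0.5527 -0.1912  0.0705]
 [ 0.5528 -0.183   0.0609]
 [ 0.5523 -0.1852  0.0623]
 [ 0.5514 -0.187   0.0655]
 [ 0.5516 -0.1902  0.0635]
 [ 0.2998  0.1681  1.272 ]]
spacer pts 98 [0.3986 0.1338 0.639 ] [0.1976 0.0686 1.2659] [0.4641 0.139  0.0487]
```

View pics/z0.png

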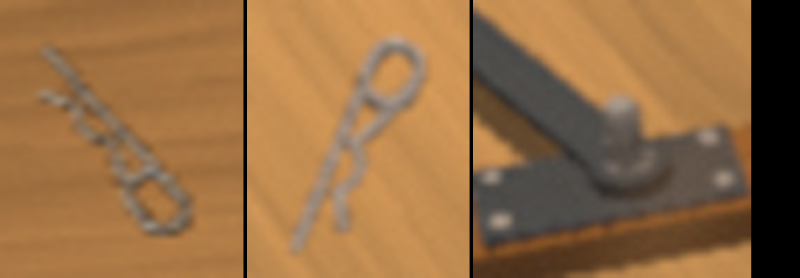

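Run:
```python
from h import *
out=[]
for n,z in(("scene",None),("top",None)):
    A=np.mean([arm.camera(n)[0].astype(float) for _ in range(6)],0)
    np.save(n+"avg.npy",A)
    u,v=proj(n,[[.560,-.187,.0565]])[0].round().astype(int); print(n,u,v,proj(n,[[.56,-.187,z] for z in(.04,.0565,.072)]))
    c=A[v-13:v+13,u-13:u+13]; print(c[5:20,6:20].mean(2).round().astype(int))
    c=np.clip((c-c.min())/(np.percentile(c[6:20,6:20],99)-c.min())*255,0,255).astype(np.uint8)[:,:,::-1]
    out.append(cv2.resize(c,(390,390),interpolation=cv2.INTER_CUBIC))
cv2.imwrite("pics/pin.png",np.hstack(out));
```

```text
scene 262 119 [[262.9481 123.6017]
 [262.0881 118.5105]
 [261.26   113.6081]]
[[140 145 143 141 142 143 143 143 143 145 142 137 129 127]
 [121 136 140 144 146 149 150 146 142 140 144 142 135 130]
 [ 93 108 126 140 147 151 152 148 138 131 138 143 141 135]
 [ 76  85 104 123 136 143 144 136 123 118 131 141 143 140]
 [ 76  76  81  96 113 122 121 113 107 109 125 139 143 142]
 [ 77  76  77  83  96 103 105 101  96 102 120 137 140 141]
 [ 78  76  77  80  87  93  96  94  90  94 116 136 140 140]
 [ 77  77  78  78  82  86  89  88  84  89 113 133 134 129]
 [ 77  78  79  83  85  82  84  85  79  80  99 117 117 104]
 [ 76  77  79  87  89  81  82  84  77  74  81  88  87  83]
 [ 78  77  77  79  79  78  78  80  76  76  81  86  86  79]
 [ 77  77  76  75  74  76  76  77  76  79  90 100  96  84]
 [ 73  76  77  79  82  79  78  78  79  83  92 100  94  83]
 [ 61  71  78  86  94  93  84  81  85  93 103 105  93  82]
 [ 62  68  77  83  97 103  92  85  93 102 102  95  84  77]]
top 445 184 [[443.136  185.0401]
 [444.7149 183.6546]
 [446.2358 182.32  ]]
[[ 49  49  50  50  50  49  49  48  48  48  49  49  49  48]
 [ 49  49  49  50  49  48  48  48  47  48  49  49  47  50]
 [ 49  48  49  49  50  48  49  48  48  47  49  45  45  60]
 [ 48  47  49  49  50  49  48  49  50  54  58  54  49  50]
 [ 44  46  49  49  52  51  47  59  78  94  92  70  52  49]
 [ 44  49  50  53  68  64  59  88 116 127 127 109  74  51]
 [ 41  49  50  59  58  50  63  98 124 131 131 121  84  50]
 [ 46  50  54  64  57  46  63  90 117 128 128 120  87  52]
 [ 49  53  76  74  43  42  56  72  93 109 108  88  60  48]
 [ 47  53  80  76  42  39  47  57  66  73  69  56  49  48]
 [ 47  50  69  73  52  41  42  46  53  74  66  42  46  49]
 [ 43  50  57  92  91  51  45  50  73 104  91  52  47  48]
 [ 37  50  52  65  81  73  69  80  88  85  64  49  44  43]
 [ 32  42  48  50  54  60  65  67  62  53  49  47  38  27]
 [ 36  28  38  49  49  50  51  50  49  48  48  43  41  47]]
```

View pics/pin.png

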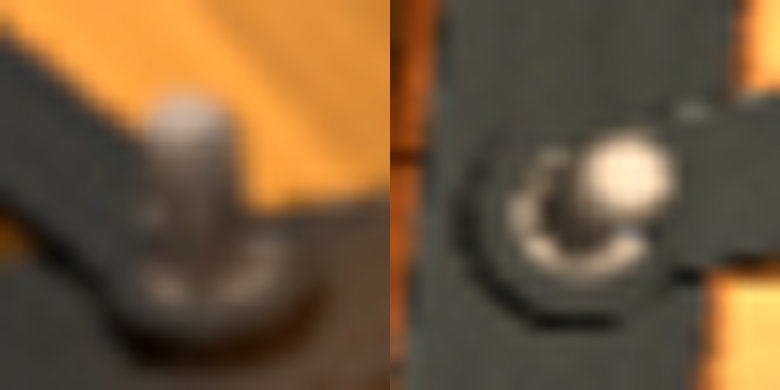

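The zoomed pin shows a faint bright spot near the left edge of the shank in the scene view, at hole height (about 259,119). That puts the hole near azimuth 10-25°. In the top view the pin's top disc is at about (447.5,182). Next I fit the clip pose and plan the first move.

```bash
cat >> h.py <<'E'
def pose(x,y,z,jaw):
    a=np.radians(jaw); X=np.array([0,0,-1.]);Y=np.array([np.cos(a),np.sin(a),0]); return np.array([x,y,z]),R.from_matrix(np.c_[X,Y,np.cross(X,Y)])
def plan(*targets):
    s=arm.read_state(); p0=np.array(s["position"]); r0=R.from_quat(s["ee_rot"])
    Y=r0.as_matrix()[:,1]; print("t",round(float(s["clock"]),2),"now",p0,"jaw",np.degrees(np.arctan2(Y[1],Y[0])).round(2),"down",r0.as_matrix()[:,0],"F",np.array(s["wrist_force"]),"w",round(float(s["width"]),4))
    for t in targets:
        p,r=pose(*t); print(t,"turn",(r0.inv()*r).as_rotvec().round(4),"shift",r0.inv().apply(p-p0).round(4))
E
cat > fit.py <<'E'
from h import *
from scipy.optimize import least_squares
t=np.linspace(0,2*np.pi,60)
M=np.vstack([np.c_[np.linspace(-50,38,60),np.zeros(60)],np.c_[-42+13*np.sign(np.cos(t))*abs(np.cos(t))**.6,9+9*np.sign(np.sin(t))*abs(np.sin(t))**.6],
 np.c_[np.interp(np.linspace(0,1,50),[0,.3,.5,.7,1],[-30,-12,0,10,24]),np.interp(np.linspace(0,1,50),[0,.3,.5,.7,1],[4,6,11,6.6,13])]])/1000
from scipy.spatial import cKDTree
def fit(w):
    def f(q):
        c,s=np.cos(q[2]),np.sin(q[2]); m=M@np.array([[c,s],[-s,c]])+q[:2]
        d1=cKDTree(m).query(w)[0]; d2=cKDTree(w).query(m)[0]; return np.r_[d1/np.sqrt(len(w)),d2/np.sqrt(len(m))]*1e3
    a=np.radians(33); best=None
    for dx in(-.004,0,.004):
        o=np.array([.6,.28])+dx
        r=least_squares(f,[*o,a],diff_step=1e-3,x_scale=[.01,.01,.1]); 
        if best is None or r.cost<best.cost: best=r
    q=best.x; c,s=np.cos(q[2]),np.sin(q[2]); e=q[:2]+np.array([c*-.042-s*.009,s*-.042+c*.009]); return q,e,best.cost
if __name__=="__main__":
  for n in("top","scene"):
    q,e,c=fit(np.load(n+"clip.npy")[:,:2]); print(n,q[:2],np.degrees(q[2]),"eye",e,c)
E
python3 fit.py
python3 - <<'E'
from h import *
plan((.48,-.3,.2,-85),(.47,.139,.12,-60),(.47,.139,.12,0))
E
```

```text
top [0.6084 0.2764] 38.2583284449248 eye [0.5699 0.2574] 2.525869712714381
scene [0.608 0.277] 38.13802257671909 eye [0.5694 0.2582] 2.5702596328271263
t 1.7 now [ 0.1949 -0.6463  0.2366] jaw -73.23 down [ 0.0001 -0.0001 -1.    ] F [0.1491 0.4247 0.6438] w 1.0006
(0.48, -0.3, 0.2, -85) turn [ 0.2055 -0.0001 -0.0001] shift [ 0.0366 -0.2493 -0.3729]
(0.47, 0.139, 0.12, -60) turn [-0.2308 -0.     -0.0001] shift [ 0.1165 -0.6725 -0.4901]
(0.47, 0.139, 0.12, 0) turn [-1.278   0.     -0.0001] shift [ 0.1165 -0.6725 -0.4901]
```

>>> step_arm(motion=[[[-0.4,0,0,0.03,-0.25,-0.38,1],[-0.4,0,0,0.03,-0.25,-0.38,1],[-0.4,0,0,0.03,-0.25,-0.38,1],[-0.4,0,0,0.03,-0.25,-0.38,1],[-0.4,0,0,0.03,-0.25,-0.38,1],[-0.4,0,0,0.03,-0.25,-0.38,1],[-0.4,0,0,0.03,-0.25,-0.38,1],[-0.4,0,0,0.03,-0.25,-0.38,1],[-0.4,0,0,0.03,-0.25,-0.38,1],[-0.929,0,0,0.14,-0.6725,-0.49,1],[-0.929,0,0,0.14,-0.6725,-0.49,1],[-0.929,0,0,0.14,-0.6725,-0.49,1],[-0.929,0,0,0.14,-0.6725,-0.49,1],[-0.929,0,0,0.14,-0.6725,-0.49,1],[-0.929,0,0,0.14,-0.6725,-0.49,1],[-0.929,0,0,0.14,-0.6725,-0.49,1],[-0.929,0,0,0.14,-0.6725,-0.49,1],[-0.929,0,0,0.14,-0.6725,-0.49,1],[-0.929,0,0,0.14,-0.6725,-0.49,1],[-0.929,0,0,0.14,-0.6725,-0.49,1]]])

```text
clock: 3.37
position: [0.4663, 0.0881, 0.1087]
ee_rot: [0.58, 0.405, -0.579, 0.406]
wrist_force: [0.9, -0.9, -0.9]
width: 1.0
```

Run:
```python
from h import *
plan((.47,.139,.05,-20),(.47,.139,.0165,-20))
```

```text
t 3.37 now [0.4663 0.0881 0.1087] jaw -20.03 down [ 0.0011 -0.0001 -1.    ] F [ 0.8849 -0.9349 -0.8508] w 1.0
(0.47, 0.139, 0.05, -20) turn [-0.0005 -0.0003 -0.0011] shift [ 0.0587 -0.014  -0.0491]
(0.47, 0.139, 0.0165, -20) turn [-0.0005 -0.0003 -0.0011] shift [ 0.0922 -0.0141 -0.0491]
```

>>> step_arm(motion=[[[0,0,0,0.04,-0.014,-0.049,1],[0,0,0,0.06,-0.014,-0.049,1],[0,0,0,0.08,-0.014,-0.049,1],[0,0,0,0.0922,-0.014,-0.049,0.4],[0,0,0,0.0922,-0.014,-0.049,0],[0,0,0,0.0922,-0.014,-0.049,-1],[0,0,0,0.0922,-0.014,-0.049,-1],[0,0,0,0.0922,-0.014,-0.049,-1],[0,0,0,0.0922,-0.014,-0.049,-1],[0,0,0,0.0922,-0.014,-0.049,-1],[0,0,0,0.0922,-0.014,-0.049,-1],[0,0,0,0.0922,-0.014,-0.049,-1]]], grip_force=15)

```text
clock: 4.37
position: [0.4702, 0.1387, 0.0166]
ee_rot: [0.58, 0.405, -0.579, 0.406]
wrist_force: [-1.0, 0.7, 1.1]
width: 0.411
```

Run:
```python
from h import *
plan((.47,.139,.12,-20),(.561,-.188,.1,-20))
for n in ("top","scene"):
    A=np.load(n+"avg.npy"); 
    d=np.load(n+"0.npz")["d"]; u,v=proj(n,[[.56,-.187,.07]])[0].round().astype(int)
    V,U=np.mgrid[v-10:v+11,u-10:u+11]; w=world(n,np.c_[U.ravel(),V.ravel()],d[V,U].ravel()); w=w[(w[:,2]>.052)&(w[:,2]<.085)&(np.hypot(w[:,0]-.56,w[:,1]+.188)<.02)]
    print(n,len(w),w.mean(0),(w.min(0)+w.max(0))/2,np.ptp(w,0))
```

```text
t 4.37 now [0.4702 0.1387 0.0166] jaw -20.05 down [ 0.0014 -0.0002 -1.    ] F [-0.9868  0.6874  1.076 ] w 0.4115
(0.47, 0.139, 0.12, -20) turn [-0.0009 -0.0003 -0.0014] shift [-0.1034 -0.0001 -0.0003]
(0.561, -0.188, 0.1, -20) turn [-0.0009 -0.0003 -0.0014] shift [-0.0832  0.1974  0.2757]
top 46 [ 0.5585 -0.1863  0.0682] [ 0.5591 -0.1875  0.0657] [0.0159 0.0152 0.0246]
scene 57 [ 0.5612 -0.183   0.0635] [ 0.5602 -0.1849  0.0624] [0.0174 0.0158 0.0206]
```

>>> step_arm(motion=[[[0,0,0,-0.04,0,0,-1],[0,0,0,-0.08,0.02,0.02,-1],[0,0,0,-0.088,0.196,0.2757,-1],[0,0,0,-0.088,0.196,0.2757,-1],[0,0,0,-0.088,0.196,0.2757,-1],[0,0,0,-0.088,0.196,0.2757,-1],[0,0,0,-0.088,0.196,0.2757,-1],[0,0,0,-0.088,0.196,0.2757,-1],[0,0,0,-0.088,0.196,0.2757,-1],[0,0,0,-0.088,0.196,0.2757,-1],[0,0,0,-0.088,0.196,0.2757,-1],[0,0,0,-0.088,0.196,0.2757,-1]]])

```text
clock: 5.37
position: [0.5593, -0.1892, 0.1044]
ee_rot: [0.58, 0.404, -0.58, 0.404]
wrist_force: [0.8, 0.8, -0.9]
width: 0.411
```

Run:
```python
from h import *
plan((.560,-.187,.1,-20),(.560,-.187,.0566,-20))
im,d=snap("scene","s1"); u,v=proj("scene",[[.56,-.187,.075]])[0].round().astype(int)
c=im[v-22:v+22,u-25:u+25,::-1]
im,d=snap("top","t1"); u,v=proj("top",[[.56,-.187,.075]])[0].round().astype(int)
e=im[v-22:v+22,u-25:u+25,::-1]
cv2.imwrite("pics/s1c.png",cv2.resize(np.hstack([c,e]),None,fx=8,fy=8,interpolation=cv2.INTER_CUBIC))
```

```text
t 5.37 now [ 0.5593 -0.1892  0.1044] jaw -20.26 down [ 0.001 -0.    -1.   ] F [ 0.7517  0.8371 -0.8698] w 0.4114
(0.56, -0.187, 0.1, -20) turn [-0.0045 -0.0003 -0.0009] shift [ 0.0044 -0.0001 -0.0023]
(0.56, -0.187, 0.0566, -20) turn [-0.0045 -0.0003 -0.0009] shift [ 0.0478 -0.0002 -0.0023]
```

View pics/s1c.png

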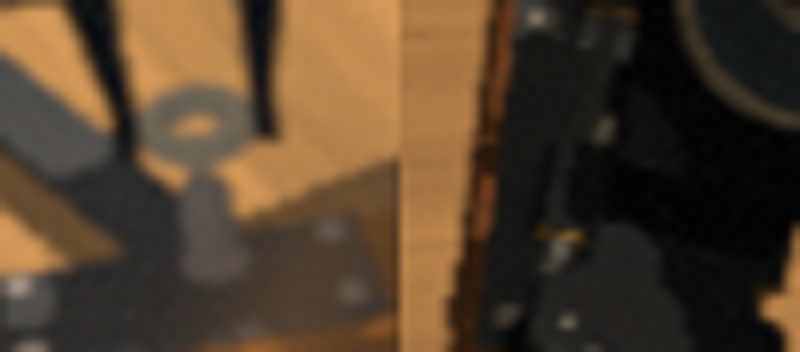

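>>> step_arm(motion=[[[0,0,0,0.01,0,-0.0023,-1],[0,0,0,0.014,0,-0.0023,-1],[0,0,0,0.016,0,-0.0023,-1],[0,0,0,0.0175,0,-0.0023,-1],[0,0,0,0.019,0,-0.0023,-1],[0,0,0,0.02,0,-0.0023,-1],[0,0,0,0.021,0,-0.0023,-1],[0,0,0,0.021,0,-0.0023,-1]]])

```text
clock: 6.13
position: [0.5603, -0.1849, 0.0836]
ee_rot: [0.579, 0.405, -0.579, 0.406]
wrist_force: [0.3, -2.2, 1.1]
width: 0.413
```

Run:
```python
from h import *
plan((.560,-.187,.075,-20),(.560,-.187,.0576,-20))
```

```text
t 6.13 now [ 0.5603 -0.1849  0.0836] jaw -19.97 down [ 0.0014 -0.0007 -1.    ] F [ 0.3045 -2.2192  1.0551] w 0.4128
(0.56, -0.187, 0.075, -20) turn [ 0.0005  0.0002 -0.0016] shift [0.0086 0.0005 0.0021]
(0.56, -0.187, 0.0576, -20) turn [ 0.0005  0.0002 -0.0016] shift [0.026  0.0004 0.0021]
```

>>> step_arm(motion=[[[0,0,0,0.001,0,0.0015,-1],[0,0,0,0.003,0,0.0015,-1],[0,0,0,0.006,0,0.0015,-1],[0,0,0,0.009,0,0.0015,-1],[0,0,0,0.012,0,0.0015,-1],[0,0,0,0.012,0,0.0015,-1]]])

```text
clock: 6.63
position: [0.5596, -0.1883, 0.0709]
ee_rot: [-0.579, -0.404, 0.58, -0.406]
wrist_force: [1.8, -5.0, -0.8]
width: 0.412
```

>>> step_arm(motion=[[[0,0,0,0.002,0,0.001,-1],[0,0,0,0.005,0,0.001,-1],[0,0,0,0.008,0,0.001,-1],[0,0,0,0.011,0,0.001,-1],[0,0,0,0.013,0,0.001,-1],[0,0,0,0.013,0,0.001,-1],[0,0,0,0.013,0,0.001,-1]]])

```text
clock: 7.22
position: [0.5593, -0.1889, 0.0578]
ee_rot: [-0.579, -0.405, 0.579, -0.406]
wrist_force: [1.6, -0.9, 1.2]
width: 0.409
```

>>> step_arm(motion=[[[0,0,0,0,0,0,0],[0,0,0,0,0,0,0.2],[0,0,0,0,0,0,0.2],[0,0,0,0,0,0,0.2],[0,0,0,-0.04,0,0,0.2],[0,0,0,-0.08,0,0,0.2],[0,0,0,-0.1,0,0,0.2]]])

```text
clock: 7.8
position: [0.5606, -0.1884, 0.1615]
ee_rot: [0.58, 0.404, -0.578, 0.407]
wrist_force: [1.4, -0.7, 0.1]
width: 0.596
```

Run:
```python
from h import *
plan((.5697,.258,.09,-51.8),(.5697,.258,.0155,-51.8))
```

```text
t 7.8 now [ 0.5606 -0.1884  0.1615] jaw -20.01 down [ 0.0052 -0.003  -1.    ] F [ 1.3918 -0.6952  0.0804] w 0.5959
(0.5697, 0.258, 0.09, -51.8) turn [ 0.5549 -0.0006 -0.006 ] shift [ 0.0702 -0.1447 -0.4227]
(0.5697, 0.258, 0.0155, -51.8) turn [ 0.5549 -0.0006 -0.006 ] shift [ 0.1447 -0.1451 -0.4227]
```

>>> step_arm(motion=[[[0.555,0,-0.006,0.07,-0.145,-0.4227,0.2],[0.555,0,-0.006,0.07,-0.145,-0.4227,0.2],[0.555,0,-0.006,0.07,-0.145,-0.4227,0.2],[0.555,0,-0.006,0.07,-0.145,-0.4227,0.2],[0.555,0,-0.006,0.07,-0.145,-0.4227,0.2],[0.555,0,-0.006,0.07,-0.145,-0.4227,0.2],[0.555,0,-0.006,0.07,-0.145,-0.4227,0.2],[0.555,0,-0.006,0.07,-0.145,-0.4227,0.2],[0.555,0,-0.006,0.07,-0.145,-0.4227,0.2],[0.555,0,-0.006,0.07,-0.145,-0.4227,0.2],[0.555,0,-0.006,0.07,-0.145,-0.4227,0.2],[0.555,0,-0.006,0.07,-0.145,-0.4227,0.2],[0.555,0,-0.006,0.07,-0.145,-0.4227,0.2],[0.555,0,-0.006,0.07,-0.145,-0.4227,0.2]]])

```text
clock: 8.97
position: [0.569, 0.2575, 0.0897]
ee_rot: [-0.668, -0.231, 0.669, -0.232]
wrist_force: [-0.9, -1.1, -0.7]
width: 0.598
```

Run:
```python
from h import *
plan((.5697,.258,.03,-51.8),(.5697,.258,.0155,-51.8))
im,d=snap("scene","s2"); u,v=proj("scene",[[.56,-.187,.055]])[0].round().astype(int)
c=im[v-16:v+16,u-20:u+20,::-1]; 
im,d=snap("top","t2"); u,v=proj("top",[[.56,-.187,.055]])[0].round().astype(int)
e=im[v-16:v+16,u-20:u+20,::-1]
H=np.hstack([c,e]).astype(float); H=np.clip(H*1.5,0,255).astype(np.uint8)
cv2.imwrite("pics/s2c.png",cv2.resize(H,None,fx=10,fy=10,interpolation=cv2.INTER_CUBIC))
```

```text
t 8.97 now [0.569  0.2575 0.0897] jaw -51.79 down [-0.0007 -0.001  -1.    ] F [-0.8997 -1.0975 -0.7375] w 0.5977
(0.5697, 0.258, 0.03, -51.8) turn [ 0.0001  0.0011 -0.0003] shift [ 0.0597 -0.     -0.001 ]
(0.5697, 0.258, 0.0155, -51.8) turn [ 0.0001  0.0011 -0.0003] shift [ 0.0742 -0.     -0.001 ]
```

View pics/s2c.png

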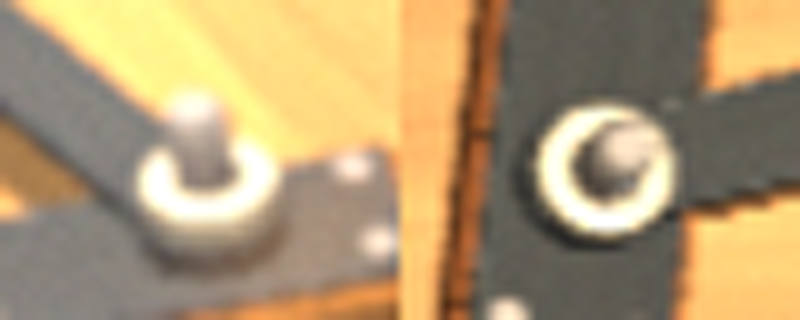

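The spacer sits flat round the pin in both views (scene crop 205,190 and top crop 605,172). Now I grasp the clip.

>>> step_arm(motion=[[[0,0,0,0.04,0,-0.001,0.2],[0,0,0,0.06,0,-0.001,0.2],[0,0,0,0.07,0,-0.001,0.2],[0,0,0,0.0742,0,-0.001,0],[0,0,0,0.0742,0,-0.001,-0.3],[0,0,0,0.0742,0,-0.001,-1],[0,0,0,0.0742,0,-0.001,-1],[0,0,0,0.0742,0,-0.001,-1],[0,0,0,0.0742,0,-0.001,-1],[0,0,0,0.0742,0,-0.001,-1],[0,0,0,0.0742,0,-0.001,-1],[0,0,0,0.0742,0,-0.001,-1]]], grip_force=30)

```text
clock: 10.07
position: [0.5713, 0.2566, 0.0168]
ee_rot: [0.669, 0.23, -0.668, 0.231]
wrist_force: [-0.1, 0.1, 6.7]
width: 0.245
```

Run:
```python
from h import *
plan((.5697,.258,.12,-51.8))
# hole mouth / pin centre from seated spacer
for n in("top","scene"):
    im=np.load(f"{n[0]}2.npz")["im"].astype(int); u,v=proj(n,[[.56,-.187,.05]])[0].round().astype(int)
    c=im[v-12:v+13,u-12:u+13]; m=(c.min(2)>(150 if n=="top" else 140)); y,x=np.nonzero(m); P=np.c_[x+u-12,y+v-12].astype(np.float32)
    e=cv2.fitEllipse(cv2.convexHull(P)); print(n,len(P),e,world(n,[e[0]],z=.05))
    print(c[3:14,6:20].mean(2).round().astype(int) if n=="scene" else c[4:18,6:20].mean(2).round().astype(int))
```

```text
t 10.07 now [0.5713 0.2566 0.0168] jaw -51.97 down [ 0.0017 -0.0007 -1.    ] F [-0.118   0.1009  6.7389] w 0.2452
(0.5697, 0.258, 0.12, -51.8) turn [-0.003  -0.0009 -0.0016] shift [-0.1032 -0.0019  0.0003]
top 28 ((444.9289245605469, 184.67147827148438), (10.216713905334473, 11.4242525100708), 151.43032836914062) [[ 0.5585 -0.1891  0.05  ]]
[[ 61  58  59  61  61  58  59  56  57  59  60  60  57  59]
 [ 60  59  58  60  58  57  61  58  60  58  58  58  57  59]
 [ 60  57  55  62  73  82  95 103  97  85  71  58  54  70]
 [ 58  54  64 102 148 177 185 180 164 146 123  87  65  61]
 [ 53  58  95 158 189 190 161 114 104 118 126 122 100  68]
 [ 53  85 151 190 187 155 104 104 135 149 151 156 144  97]
 [ 54 133 184 189 142  76  74 114 146 153 152 145 140 116]
 [ 64 151 193 170 106  56  74 106 138 151 147 142 147 140]
 [ 86 164 196 153  74  49  66  86 110 129 127 115 154 161]
 [ 72 157 196 162  89  47  57  68  79  87  88 133 179 163]
 [ 64 142 193 178 117  58  49  53  63  81 100 157 192 163]
 [ 51 113 179 198 162 101  64  59  84  97 129 179 191 148]
 [ 44  70 133 187 198 175 137 114 137 160 176 190
[... 157 characters left out ...]
8), 98.24376678466797) [[ 0.5583 -0.1955  0.05  ]]
[[156 160 163 169 171 173 169 162 161 163 160 155 149 145]
 [124 144 163 169 172 174 170 157 151 159 163 161 155 150]
 [ 98 118 142 154 166 165 156 140 136 148 159 164 160 154]
 [ 86  94 109 129 140 140 131 123 126 142 160 161 162 157]
 [ 86  87  97 109 119 121 115 113 119 145 168 165 161 159]
 [ 90  99 106 103 106 110 108 103 115 157 188 183 168 159]
 [106 140 143 111  97 100  99  97 107 154 198 202 185 163]
 [137 185 181 131  95  95  96  90  90 125 176 204 196 160]
 [164 207 196 142  94  89  92  84  82 109 164 202 200 160]
 [169 210 200 154 105  93  90  92 104 138 181 203 186 140]
 [156 201 207 186 155 139 136 140 158 185 202 193 156 114]]
```

Run:
```python
from h import *
A=np.load("sceneavg.npy").mean(2)
c0=np.array([.5592,-.1888])
for th in(45,35,25,15,5,-5,105,115,125,135,145): print(th,proj("scene",[[*(c0+.009*np.array([np.cos(np.radians(th)),np.sin(np.radians(th))])),.0565]])[0])
print("axis",proj("scene",[[*c0,.0565]])[0])
print(A[109:126,256:269].round(0).astype(int))
T=np.load("topavg.npy").mean(2)
for th in(109,120,131,140): print(th,proj("top",[[*(c0+.009*np.array([np.cos(np.radians(th)),np.sin(np.radians(th))])),.0565]])[0])
print("axis",proj("top",[[*c0,.0565],[*c0,.072]]))
print(T[176:192,436:453].round(0).astype(int))
B=np.load("sceneavg.npy"); print(B[117:122,257:267].astype(int)[:,:,0]-B[117:122,257:267].astype(int)[:,:,2])
plan((.53,.2,.16,-65))
```

```text
45 [260.8692 120.0741]
35 [260.3322 119.9607]
25 [259.8492 119.7894]
15 [259.435  119.5658]
5 [259.1022 119.2967]
-5 [258.8609 118.9906]
105 [264.2476 119.4775]
115 [264.6728 119.1945]
125 [265.0185 118.8775]
135 [265.2743 118.5365]
145 [265.4325 118.1817]
axis [262.0848 118.0649]
[[143 141 141 140 141 143 145 144 140 132 128 128 129]
 [144 142 141 140 140 140 143 145 144 138 131 127 127]
 [145 143 141 142 143 143 143 143 145 142 137 129 127]
 [136 140 144 146 149 150 146 142 140 144 142 135 130]
 [108 126 140 147 151 152 148 138 131 138 143 141 135]
 [ 85 104 123 136 143 144 136 123 118 131 141 143 140]
 [ 76  81  96 113 122 121 113 107 109 125 139 143 142]
 [ 76  77  83  96 103 105 101  96 102 120 137 140 141]
 [ 76  77  80  87  93  96  94  90  94 116 136 140 140]
 [ 77  78  78  82  86  89  88  84  89 113 133 134 129]
 [ 78  79  83  85  82  84  85  79  80  99 117 117 104]
 [ 77  79  87  89  81  82  84  77  74  81  88  87  83]
 [ 77  77  79  79  78  78  80  76  76  81  86  86  79]
 [ 77  76  75  74  76  76  77  76  79  90 100  96  84]
 [ 76  77  79  82  79  78  78  79  83  92 100  9
[... 1114 characters left out ...]
 [ 48  36  37  50  52  65  81  73  69  80  88  85  64  49  44  43  48]
 [ 49  38  32  42  48  50  54  60  65  67  62  53  49  47  38  27  31]
 [ 50  48  36  28  38  49  49  50  51  50  49  48  48  43  41  47  50]
 [ 51  49  48  37  28  36  44  47  48  47  47  47  47  47  48  49  51]]
[[  6  10  16  18  18  18  17  32  77 111]
 [  6  10  14  16  17  17  15  26  67 104]
 [  6  11  14  16  17  18  16  21  52  81]
 [  7  10  15  15  17  18  16  16  22  32]
 [  5   7  12  14  16  16  17  17  16  15]]
t 10.07 now [0.5713 0.2566 0.0168] jaw -51.97 down [ 0.0017 -0.0007 -1.    ] F [-0.118   0.1009  6.7389] w 0.2452
(0.53, 0.2, 0.16, -65) turn [ 0.2274 -0.0011 -0.0015] shift [-0.1432  0.0194  0.0673]
```

```bash
cat >> h.py <<'E'
PIN=np.array([.5593,-.1889]); ZH=.0713
def cl(th,s,z=ZH,lat=0.,pin=PIN):
    c,q=np.cos(np.radians(th)),np.sin(np.radians(th)); x,y=-s-.042,.009+lat
    return (round(float(pin[0]+c*x-q*y),5),round(float(pin[1]+q*x+c*y),5),z,th-90)
E
python3 - <<'E'
from h import *
plan(cl(5,.062,.12),cl(5,.062))
E
```

```text
t 10.07 now [0.5713 0.2566 0.0168] jaw -51.97 down [ 0.0017 -0.0007 -1.    ] F [-0.118   0.1009  6.7389] w 0.2452
(0.45491, -0.189, 0.12, -85) turn [ 0.5765 -0.0013 -0.0013] shift [-0.1031  0.2795  0.3661]
(0.45491, -0.189, 0.0713, -85) turn [ 0.5765 -0.0013 -0.0013] shift [-0.0544  0.2794  0.3661]
```

>>> step_arm(motion=[[[0,0,0,-0.04,0,0,-1],[0,0,0,-0.08,0,0,-1],[0,0,0,-0.11,0.02,0.03,-1],[0.577,0,0,-0.11,0.2794,0.3661,-1],[0.577,0,0,-0.11,0.2794,0.3661,-1],[0.577,0,0,-0.11,0.2794,0.3661,-1],[0.577,0,0,-0.11,0.2794,0.3661,-1],[0.577,0,0,-0.11,0.2794,0.3661,-1],[0.577,0,0,-0.11,0.2794,0.3661,-1],[0.577,0,0,-0.11,0.2794,0.3661,-1],[0.577,0,0,-0.11,0.2794,0.3661,-1],[0.577,0,0,-0.11,0.2794,0.3661,-1],[0.577,0,0,-0.11,0.2794,0.3661,-1],[0.577,0,0,-0.08,0.2794,0.3661,-1],[0.577,0,0,-0.0544,0.2794,0.3661,-1],[0.577,0,0,-0.0544,0.2794,0.3661,-1],[0.577,0,0,-0.0544,0.2794,0.3661,-1],[0.577,0,0,-0.0544,0.2794,0.3661,-1]]])

```text
clock: 11.57
position: [0.4558, -0.1882, 0.0722]
ee_rot: [0.707, 0.031, -0.705, 0.032]
wrist_force: [1.1, 0.5, 0.3]
width: 0.246
```

Run:
```python
from h import *
plan(cl(5,.062),cl(5,.046))
im,d=snap("scene","s3"); u,v=proj("scene",[[.55,-.187,.055]])[0].round().astype(int)
c=im[v-20:v+20,u-18:u+32,::-1]; print("scene crop0",u-18,v-20)
im,d=snap("top","t3"); u,v=proj("top",[[.55,-.187,.055]])[0].round().astype(int)
e=im[v-20:v+20,u-25:u+25,::-1]; print("top crop0",u-25,v-20)
H=np.clip(np.hstack([c,e])*1.5,0,255).astype(np.uint8)
cv2.imwrite("pics/s3c.png",cv2.resize(H,None,fx=8,fy=8,interpolation=cv2.INTER_CUBIC))
for n in("top","scene"): print(n,[proj(n,[[*(PIN+(a)*np.array([np.cos(.087),np.sin(.087)])),.0565]])[0].round(1) for a in(-.024,-.062,0)])
```

```text
t 11.57 now [ 0.4558 -0.1882  0.0722] jaw -84.93 down [ 0.0028 -0.0006 -1.    ] F [1.0561 0.4513 0.2554] w 0.2458
(0.45491, -0.189, 0.0713, -85) turn [ 0.0012 -0.0027 -0.0008] shift [0.0009 0.0007 0.001 ]
(0.47085, -0.1876, 0.0713, -85) turn [ 0.0012 -0.0027 -0.0008] shift [ 0.0009  0.0007 -0.015 ]
scene crop0 248 98
top crop0 420 167
top [array([447.4, 192.4]), array([450.5, 206.1]), array([445.4, 183.9])]
scene [array([269.9, 114.8]), array([282. , 109.8]), array([262. , 118.1])]
```

View pics/s3c.png

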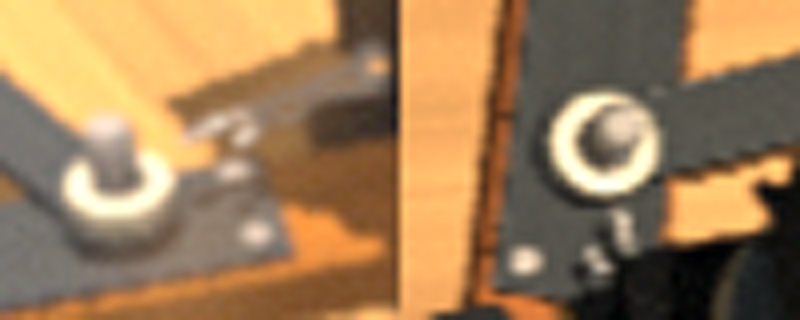

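The scene view shows the tip at about (271,115), level with the upper shank. In the top view the tip is at about (447,193), in line with the pin but 2-3 mm short. Now I feel forward gently.

>>> step_arm(motion=[[[0,0,0,0.001,0.0007,-0.008,-1],[0,0,0,0.001,0.0007,-0.012,-1],[0,0,0,0.001,0.0007,-0.015,-1],[0,0,0,0.001,0.0007,-0.0165,-1],[0,0,0,0.001,0.0007,-0.018,-1],[0,0,0,0.001,0.0007,-0.018,-1]]])

```text
clock: 12.17
position: [0.4747, -0.1876, 0.0719]
ee_rot: [0.708, 0.031, -0.705, 0.032]
wrist_force: [-0.2, -0.9, -0.3]
width: 0.242
```

```bash
cat >> h.py <<'E'
def where(th):
    s=arm.read_state(); p=np.array(s["position"]); a=np.radians(th); e=np.array([np.cos(a),np.sin(a)]);n=np.array([-e[1],e[0]]); d=p[:2]-PIN; F=np.array(s["wrist_force"])
    print("s",round(-(d@e)-.042,4),"lat",round(d@n-.009,4),"z",round(p[2],4),"F axial",round(F[:2]@e,1),"lat",round(F[:2]@n,1),"z",round(F[2],1))
E
python3 - <<'E'
from h import *
where(5); plan(cl(5,.043),cl(5,.04),cl(13,.044),cl(-3,.044))
E
```

```text
s 0.0421 lat -0.0003 z 0.0719 F axial -0.3 lat -0.9 z -0.3
t 12.17 now [ 0.4747 -0.1876  0.0719] jaw -84.93 down [ 0.0048 -0.0016 -1.    ] F [-0.2139 -0.8759 -0.2823] w 0.2421
(0.47384, -0.18734, 0.0713, -85) turn [ 0.0012 -0.0046 -0.002 ] shift [ 0.0006 -0.0003  0.0009]
(0.47683, -0.18708, 0.0713, -85) turn [ 0.0012 -0.0046 -0.002 ] shift [ 0.0006 -0.0003 -0.0021]
(0.47348, -0.19948, 0.0713, -77) turn [-0.1384 -0.0045 -0.0023] shift [0.0006 0.0117 0.0023]
(0.47389, -0.17541, 0.0713, -93) turn [ 0.1409 -0.0048 -0.0017] shift [ 0.0006 -0.0122 -0.0002]
```

>>> step_arm(motion=[[[0,-0.004,0,0.0005,0,-0.001,-1],[0,-0.004,0,0.0005,0,-0.002,-1],[0,-0.004,0,0.0005,0,-0.003,-1],[0,-0.004,0,0.0005,0,-0.004,-1],[0,-0.004,0,0.0005,0,-0.004,-1]]])

```text
clock: 12.58
position: [0.479, -0.1875, 0.0714]
ee_rot: [0.707, 0.03, -0.706, 0.032]
wrist_force: [1.0, -0.7, -0.2]
width: 0.242
```

Run:
```python
from h import *
where(5); plan(cl(5,.034),cl(12,.044))
```

```text
s 0.0379 lat -0.0006 z 0.0714 F axial 0.9 lat -0.7 z -0.2
t 12.58 now [ 0.479  -0.1875  0.0714] jaw -84.95 down [ 0.0013 -0.0022 -1.    ] F [ 0.9733 -0.6588 -0.1713] w 0.242
(0.4828, -0.18656, 0.0713, -85) turn [ 0.0009 -0.0011 -0.0023] shift [ 0.0001 -0.0006 -0.0039]
(0.47331, -0.19798, 0.0713, -78) turn [-0.1212 -0.0009 -0.0024] shift [0.0001 0.0099 0.0066]
```

Run:
```python
from h import *
im,d=snap("scene","s4"); c=im[98:138,248:298,::-1]
im,d=snap("top","t4"); e=im[167:207,420:470,::-1]
H=np.clip(np.hstack([c,e])*1.5,0,255).astype(np.uint8)
cv2.imwrite("pics/s4c.png",cv2.resize(H,None,fx=8,fy=8,interpolation=cv2.INTER_CUBIC))
```

```text
(no output)
```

View pics/s4c.png

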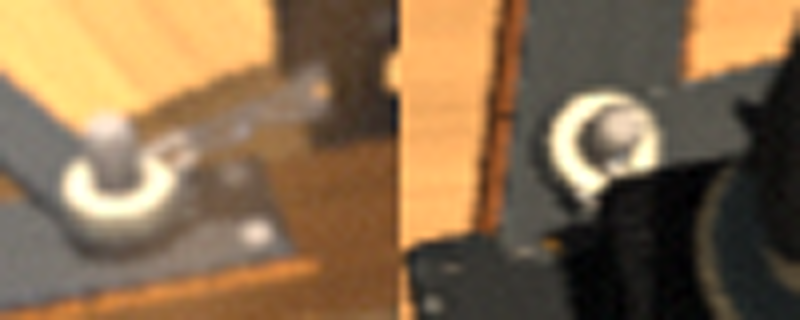

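The scene view shows the leg running into the shank at crop (130,155), and the top view shows the wire meeting the pin at (620,165), with no axial force. The tip appears to be in the hole, so I advance gently.

>>> step_arm(motion=[[[0,0,0,0,0,-0.002,-1],[0,0,0,0,0,-0.004,-1],[0,0,0,0,0,-0.006,-1],[0,0,0,0,0,-0.007,-1],[0,0,0,0,0,-0.007,-1]]])

```text
clock: 13.1
position: [0.4864, -0.1872, 0.0715]
ee_rot: [0.707, 0.03, -0.706, 0.032]
wrist_force: [0.7, -1.6, -0.5]
width: 0.244
```

Run:
```python
from h import *
where(5); plan(cl(5,.025))
```

```text
s 0.0305 lat -0.0009 z 0.0715 F axial 0.6 lat -1.6 z -0.5
t 13.1 now [ 0.4864 -0.1872  0.0715] jaw -84.96 down [ 0.0021 -0.0026 -1.    ] F [ 0.6932 -1.5806 -0.5268] w 0.2441
(0.49177, -0.18577, 0.0713, -85) turn [ 0.0007 -0.0019 -0.0027] shift [ 0.0003 -0.0009 -0.0055]
```

>>> step_arm(motion=[[[0,0,0,0,0.0003,-0.002,-1],[0,0,0,0,0.0003,-0.004,-1],[0,0,0,0,0.0003,-0.006,-1],[0,0,0,0,0.0003,-0.007,-1],[0,0,0,0,0.0003,-0.007,-1]]])

```text
clock: 13.52
position: [0.4942, -0.1868, 0.0717]
ee_rot: [0.708, 0.03, -0.705, 0.032]
wrist_force: [1.7, -2.5, 0.1]
width: 0.245
```

Run:
```python
from h import *
where(5); plan(cl(5,.018))
im,d=snap("scene","s5"); c=im[98:138,240:290,::-1]
im,d=snap("top","t5"); e=im[167:207,420:470,::-1]
H=np.clip(np.hstack([c,e])*1.5,0,255).astype(np.uint8)
cv2.imwrite("pics/s5c.png",cv2.resize(H,None,fx=8,fy=8,interpolation=cv2.INTER_CUBIC))
```

```text
s 0.0227 lat -0.0013 z 0.0717 F axial 1.5 lat -2.6 z 0.1
t 13.52 now [ 0.4942 -0.1868  0.0717] jaw -84.95 down [ 0.0032 -0.0027 -1.    ] F [ 1.6792 -2.454   0.0501] w 0.2447
(0.49874, -0.18516, 0.0713, -85) turn [ 0.0009 -0.003  -0.003 ] shift [ 0.0004 -0.0013 -0.0047]
```

View pics/s5c.png

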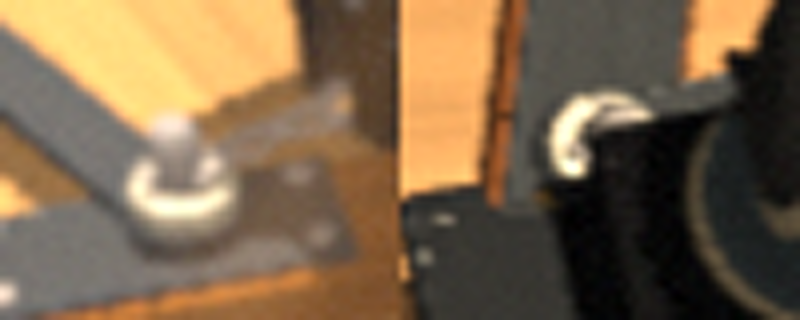

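>>> step_arm(motion=[[[0,0,0,0,0.0004,0,-1],[0,0,0,0,0.0008,-0.001,-1],[0,0,0,0,0.0008,-0.002,-1],[0,0,0,0,0.0008,-0.003,-1],[0,0,0,0,0.0008,-0.003,-1]]])

```text
clock: 14.03
position: [0.4973, -0.1871, 0.0717]
ee_rot: [0.708, 0.03, -0.705, 0.032]
wrist_force: [-0.3, -1.8, 0.2]
width: 0.247
```

Run:
```python
from h import *
where(5); plan(cl(5,.014)); print(np.array(arm.read_state()["moment"]))
```

```text
s 0.0196 lat -0.0018 z 0.0717 F axial -0.5 lat -1.8 z 0.2
t 14.03 now [ 0.4973 -0.1871  0.0717] jaw -84.92 down [ 0.0033 -0.0025 -1.    ] F [-0.3035 -1.812   0.1776] w 0.2465
(0.50273, -0.18481, 0.0713, -85) turn [ 0.0013 -0.0031 -0.0028] shift [ 0.0004 -0.0018 -0.0056]
[-0.261  -0.0558 -0.0479]
```

>>> step_arm(motion=[[[0,0,0,0,0.0004,-0.001,-1],[0,0,0,0,0.0005,-0.002,-1],[0,0,0,0,0.0005,-0.003,-1],[0,0,0,0,0.0005,-0.004,-1],[0,0,0,0,0.0005,-0.004,-1]]])

```text
clock: 14.45
position: [0.4999, -0.1868, 0.0711]
ee_rot: [-0.706, -0.031, 0.706, -0.032]
wrist_force: [-3.8, -0.2, 0.4]
width: 0.243
```

Run:
```python
from h import *
where(5); print(np.array(arm.read_state()["moment"]))
```

```text
s 0.017 lat -0.0018 z 0.0711 F axial -3.8 lat 0.1 z 0.4
[0.031  1.0377 0.0299]
```

>>> step_arm(motion=[[[0,0,0,0,0,-0.001,-1],[0,0,0,0,0,-0.002,-1],[0,0,0,0,0,-0.003,-1],[0,0,0,0,0,-0.0035,-1],[0,0,0,0,0,-0.0035,-1]]])

```text
clock: 14.87
position: [0.5018, -0.1863, 0.0705]
ee_rot: [-0.705, -0.031, 0.708, -0.032]
wrist_force: [-5.1, -0.1, -0.7]
width: 0.242
```

Run:
```python
from h import *
where(5); print(np.array(arm.read_state()["moment"]))
```

```text
s 0.0151 lat -0.0014 z 0.0705 F axial -5.1 lat 0.4 z -0.7
[ 0.0157  1.2914 -0.1241]
```

>>> step_arm(motion=[[[0,0,0,0,0,-0.001,-1],[0,0,0,0,0,-0.002,-1],[0,0,0,0,0,-0.003,-1],[0,0,0,0,0,-0.0035,-1],[0,0,0,0,0,-0.004,-1],[0,0,0,0,0,-0.004,-1]]])

```text
clock: 15.37
position: [0.5046, -0.186, 0.0701]
ee_rot: [-0.704, -0.031, 0.709, -0.031]
wrist_force: [-4.2, 1.0, 1.8]
width: 0.242
```

Run:
```python
from h import *
where(5); plan(cl(5,0)); print(np.array(arm.read_state()["moment"]))
```

```text
s 0.0122 lat -0.0013 z 0.0701 F axial -4.1 lat 1.3 z 1.8
t 15.37 now [ 0.5046 -0.186   0.0701] jaw -84.96 down [-0.0062 -0.0006 -1.    ] F [-4.1573  0.9796  1.7581] w 0.2417
(0.51668, -0.18359, 0.0713, -85) turn [ 0.0006  0.0062 -0.0001] shift [-0.0013 -0.0013 -0.0122]
[ 0.0481  1.0533 -0.0884]
```

>>> step_arm(motion=[[[0,0.006,0,-0.0005,0,-0.001,-1],[0,0.006,0,-0.001,0,-0.002,-1],[0,0.006,0,-0.001,0,-0.003,-1],[0,0.006,0,-0.001,0,-0.004,-1],[0,0.006,0,-0.001,0,-0.005,-1],[0,0.006,0,-0.001,0,-0.005,-1]]])

```text
clock: 15.87
position: [0.5124, -0.1853, 0.0718]
ee_rot: [0.708, 0.031, -0.705, 0.032]
wrist_force: [2.5, 0.8, -1.5]
width: 0.246
```

Run:
```python
from h import *
where(5); plan(cl(5,0)); print(np.array(arm.read_state()["moment"]))
```

```text
s 0.0045 lat -0.0013 z 0.0718 F axial 2.6 lat 0.5 z -1.5
t 15.87 now [ 0.5124 -0.1853  0.0718] jaw -84.91 down [ 0.0052 -0.0005 -1.    ] F [ 2.5351  0.7681 -1.4762] w 0.2457
(0.51668, -0.18359, 0.0713, -85) turn [ 0.0015 -0.0051 -0.001 ] shift [ 0.0005 -0.0013 -0.0045]
[ 0.055  -0.4929 -0.0606]
```

>>> step_arm(motion=[[[0,-0.003,0,0.0005,0,-0.001,-1],[0,-0.003,0,0.0005,0,-0.002,-1],[0,-0.003,0,0.0005,0,-0.003,-1],[0,-0.003,0,0.0005,0,-0.004,-1],[0,-0.003,0,0.0005,0,-0.004,-1]]])

```text
clock: 16.28
position: [0.517, -0.1851, 0.0715]
ee_rot: [0.708, 0.031, -0.705, 0.032]
wrist_force: [2.1, -0.6, 0.6]
width: 0.245
```

Run:
```python
from h import *
where(5); plan(cl(5,0)); print(np.array(arm.read_state()["moment"]))
```

```text
s -0.0002 lat -0.0015 z 0.0715 F axial 2.0 lat -0.8 z 0.6
t 16.28 now [ 0.517  -0.1851  0.0715] jaw -84.91 down [ 0.0035 -0.001  -1.    ] F [ 2.0551 -0.5918  0.5881] w 0.2447
(0.51668, -0.18359, 0.0713, -85) turn [ 0.0016 -0.0034 -0.0013] shift [ 0.0002 -0.0015  0.0002]
[-0.0557 -0.3741 -0.0222]
```

Still pulling in. I feel on for the firm stop.

>>> step_arm(motion=[[[0,-0.003,0,0,0,-0.001,-1],[0,-0.003,0,0,0,-0.002,-1],[0,-0.003,0,0,0,-0.003,-1],[0,-0.003,0,0,0,-0.003,-1]]])

```text
clock: 16.62
position: [0.5187, -0.1848, 0.0711]
ee_rot: [-0.705, -0.031, 0.707, -0.032]
wrist_force: [-3.0, -0.1, -0.0]
width: 0.242
```

Run:
```python
from h import *
where(5); print(np.array(arm.read_state()["moment"]))
```

```text
s -0.0019 lat -0.0014 z 0.0711 F axial -3.0 lat 0.2 z -0.0
[-0.0819  0.6434 -0.0174]
```

>>> step_arm(motion=[[[0,0,0,0,0,-0.001,-1],[0,0,0,0,0,-0.002,-1],[0,0,0,0,0,-0.003,-1],[0,0,0,0,0,-0.003,-1]]])

```text
clock: 16.95
position: [0.5193, -0.1846, 0.0703]
ee_rot: [-0.704, -0.031, 0.709, -0.031]
wrist_force: [-5.4, 0.1, 0.1]
width: 0.242
```

Run:
```python
from h import *
where(5); print(np.array(arm.read_state()["moment"]))
```

```text
s -0.0025 lat -0.0012 z 0.0703 F axial -5.4 lat 0.6 z 0.1
[-0.0454  1.2893 -0.074 ]
```

Firm stop reached (0.6 mm of travel for 2.4 N more). I relax the push, open slowly, then rise.

>>> step_arm(motion=[[[0,0.004,0,-0.0005,0,0.0005,-1],[0,0.004,0,-0.0005,0,0.0005,-1],[0,0.004,0,-0.0005,0,0.0005,-0.4],[0,0.004,0,-0.0005,0,0.0005,-0.2],[0,0.004,0,-0.0005,0,0.0005,0],[0,0.004,0,-0.0005,0,0.0005,0],[0,0.004,0,-0.0005,0,0.0005,0],[0,0.004,0,-0.02,0,0.0005,0],[0,0.004,0,-0.06,0,0.0005,0],[0,0.004,0,-0.1,0,0.0005,0],[0,0.004,0,-0.14,0,0.0005,0],[0,0.004,0,-0.14,-0.1,0.0005,0],[0,0.004,0,-0.14,-0.2,0.0005,0],[0,0.004,0,-0.14,-0.25,0.0005,0],[0,0.004,0,-0.14,-0.25,0.0005,0],[0,0.004,0,-0.14,-0.25,0.0005,0],[0,0.004,0,-0.14,-0.25,0.0005,0]]])

```text
clock: 18.37
position: [0.4976, 0.0665, 0.2108]
ee_rot: [-0.705, -0.031, 0.707, -0.031]
wrist_force: [0.9, -0.1, -0.5]
width: 0.5
```

Run:
```python
from h import *
plan()
im,d=snap("scene","s6"); c=im[98:138,240:290,::-1]
im,d=snap("top","t6"); e=im[167:207,420:470,::-1]
H=np.clip(np.hstack([c,e])*1.5,0,255).astype(np.uint8)
cv2.imwrite("pics/s6c.png",cv2.resize(H,None,fx=8,fy=8,interpolation=cv2.INTER_CUBIC))
for n in("top","scene"): print(n,[proj(n,[[*(PIN+a*np.array([np.cos(.087),np.sin(.087)])),.0565]])[0].round(1) for a in(-.057,0,.038)])
```

```text
t 18.37 now [0.4976 0.0665 0.2108] jaw -84.97 down [-0.0028  0.0001 -1.    ] F [ 0.9345 -0.0853 -0.488 ] w 0.4999
top [array([450.1, 204.3]), array([445.4, 183.9]), array([442.4, 170.4])]
scene [array([280.5, 110.4]), array([262. , 118.1]), array([249.3, 123.3])]
```

View pics/s6c.png

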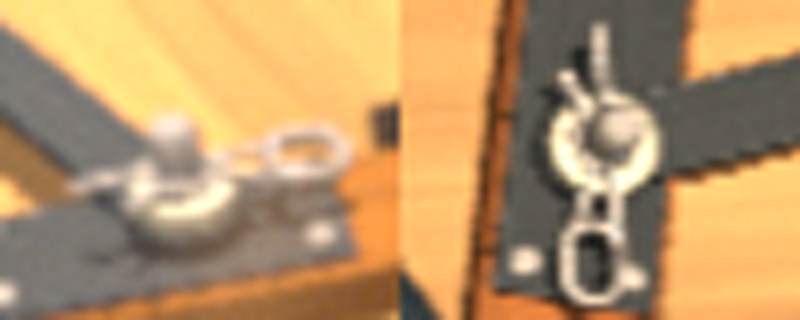

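The clip is home. In the top crop the straight leg emerges beyond the pin with its tip at (600,25) → pixel (445,170), and I predicted (442,170). The flare is out at (568,80), the arch is round the shank and the spacer is flat beneath. The gripper is clear, so I hand the job in.

```bash
python3 -c "
from station import arm
print(arm.job_done())"
```

```text
the job is handed in; nothing more can be done
None
```

I put the big spacer over the pin and released it about 1 mm above the arm's eye. I then slid the larger clip's straight leg through the cross hole, with the clip pointing about 5° left of straight ahead. At about 5 N the sprung leg snapped round the shank. I pushed it to a firm stop, let go and moved the gripper clear. The job was handed in just after 18.4 s, and no verdict comes back.

**Last checks:**
- **Spacer and clip:** the final pictures show the spacer flat round the pin and the leg out the far side. The clip tip is at about pixel (445,170) against a predicted (442,170), and the sprung leg is past the shank. I judged the sprung leg closed from this and from the snap I felt; I had no direct reading of its angle.
- **Forces:** the highest wrist reading I saw was about 7 N, when the gripper picked the clip up from the table. During insertion it stayed under 6 N.
- **Disagreement:** the stop came about 2 mm further on than my estimate. This matches an earlier picture in which the clip tip looked 2–3 mm short, so I took it as an error in where the gripper held the clip.
- **Not checked:** I did not measure the small clip, small bush, spanner, remote and tumbler again at the end. The arm did not work near them.

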